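# Zero the draw gauge, release its arm and hold it at the mark

### The arm

A 6-joint arm with a two-finger parallel gripper is mounted at the origin on the work surface. World frame = base frame: x ahead of the robot, y to its left, z up, the work surface at z = 0. Lengths are in m, angles in rad, forces in N, time in s.
With the tool pointing down it reaches from about 0.3 to 0.775 m from the base axis. Payload 14.6 kg.
Tool frame: the origin (TCP) lies midway between the tips of the shut fingers; the grasp point (between the pads) lies 19 mm behind it (arm.tcp_to_grasp is the distance from the TCP to the grasp point, in m); z points along the fingers, x is the direction in which the jaws open and shut, and the axes are right-handed (so a half turn about z gives the same grasp; the last joint's range is limited). The gripper opens to 94 mm and grips with 3 to 60 N. Pads are 16 mm wide; open, the fingers measure 119 mm over their backs; the gripper's body (75 mm by 177 mm) begins 78 mm behind the grasp point.
Start: joints at [-1.289, 0.3, 1.521, -0, 1.321, -0.067], TCP at [0.188, -0.517, 0.169] pointing down, gripper open.
Joint ranges: [-3.03, 3.03], [-0.79, 2.21], [0.23, 2.52], [-1.04, 4.18], [0, 3.07], [-2.55, 2.55]. Speed limits (rad/s): [2.22, 2.22, 2.57, 3.14, 3.14, 3.14].

### API

Orientations are given as [roll, pitch, yaw] about the fixed x, y, z axes, in that order (R = Rz(yaw) Ry(pitch) Rx(roll)).
In Python, from plant import arm, viewer, close_job gives the robot as it stands.
- The arm moves only by the shell command python3 -m handwheel 'ROWS' [OPENING]. ROWS is text: rows parted by semicolons, each of 6 numbers parted by spaces: the shift along the tool's x, y, z as a fraction of full scale, then the turn, a rotation vector about the tool's x, y, z as a fraction of full scale. In form: x y z rx ry rz; .... A call has 1 to 10 rows; each row shifts and turns the commanded pose from where the row before left it, along the tool's axes as they then stand; what a row does not reach is not made up. Full scale, the value 1, is 4 cm for a shift and 4 degrees for a turn. A row lasts 1/12 s, in which the tool goes at most 41.7 mm and 7.16 degrees, less where a joint would pass 70% of its speed; a pose out of reach is approached as far as the arm can. A call with a number of a shift or a turn outside -1 to 1 is refused whole. A call with a gripper value outside its range is refused whole. OPENING is the closure, from 0 (fully open) to 1 (shut), set as the call begins (- or left out, the last holds). The fingers move at their own pace and stop on an object; the grip force is fixed at half the most. Time passes only in rows, so rows that do not move let the fingers close. It gives the time, the measured TCP pose, the force and the opening at its end, in the units of the state.
- arm.read_state(): the state, without advancing time (a new reading comes with each control period).
- viewer.grab_frame(name): name is "scene" or "top"; returns a dict with "image" (400x640x3 uint8, red, green, blue), "fx", "fy", "cx", "cy" (pixels), "k1" (the pictures are not rectified: a ray, as slopes to the right and down, at radius r is drawn at 1 + k1 r^2 times it, then the intrinsics apply), "R" (3x3) and "t" (3): a world point X has camera coordinates R X + t. Camera axes: x right, y down, z forward; pixel columns grow to the right and rows downward; lengths in m; the calibration is good to about 2 mm. A picture is of the moment at which its call begins. There is no depth.
- close_job(): hands the job in, once; it reports no verdict.
The state is a dict: "clock": time; "joint_pos": joint angles; "joint_velocities": joint speeds; "joint_torque": joint torques, N m; "ee_pos": TCP position; "eef_rot": TCP orientation; "force": force on the tool from outside, world axes, zero at the start; "wrist_torque": the same for the moment, N m; "opening": opening from 0.0 (shut) to 1.0 (fully open).
Only numpy, scipy, OpenCV 4.12 (cv2) and the standard library are available. Lean on these libraries where they do the work, as an engineer would, in place of code of your own. Each camera call takes 0.05 s, during which the arm holds its last target. There are 200 camera calls.

### The job

Take the spring draw gauge to its test mark: turn its tare knob anticlockwise right back to the zero stop, then push down the lock button so that the telescoping draw arm pops free, then take the arm by its upright handle and draw it out along the scale until its pointer is in line with the nose of the marker rider, within about 4 mm. Finish while gripping the handle there, steady against the return spring: do not let go at the end. Leave the rider and everything else on the bench where it is.

Things in the scene. Friction and masses are not known exactly. Their poses are not given: they have to be found in the camera images.
- gauge: Spring draw gauge, bolted down: grey housing 90 x 210 mm, 60 mm tall. Origin on the bench, 40 mm behind the end face the draw arm comes out of; +y is the draw direction, z up. On its centre line (x = 0): knob at y = -120 mm, lock button at -30, handle at 120 plus the arm's reading. The scale bar (a tick per 10 mm, long ones per 50) lies beside the arm on the +x side, 20 mm tall.
- tare_knob_grip (a point): Tare knob on the housing top: black disc 44 mm across with a bar grip 42 mm long, 14 mm thick, 32 mm tall. Point on the turning axis, 97 mm above the bench, 7 mm below the top of the bar (its underside is 23 mm below the point). It turns with the knob: its x axis runs along the bar, y across the bar.
- tare_knob (a joint): Turn of the tare knob in rad: 0 at the zero stop, where the bar lies straight across the gauge and the white line on it points to the small steel block on the gauge's -x side; grows clockwise seen from above, up to 2.8. Turns with slight friction and stays where left.
- button_top (a point): Centre of the top face of the lock button: round black push button, 24 mm across, in a steel collar on the housing top; face 78 mm above the bench when up. Pressed straight down 6 mm; needs about 1.5 N to start, 4.5 N at the bottom, springs back up.
- lock_button (a joint): Travel of the lock button in m: 0 up, 0.006 fully down. The arm is freed once it is more than 4.5 mm down.
- draw_arm (a joint): How far the telescoping draw arm is out, in m: 0 locked home, 0.14 at the end. When the button is pressed a spring pops the arm out to about 0.025 (between 0.020 and 0.030), past the lock, where it stays when the button is let go. Drawn further it pulls back with 60 N/m (2 to 5 N at the marks) and returns when let go.
- handle (a point): Centre of the grip part of the upright handle at the outer end of the draw arm: black square post, 22 x 22 mm, faces square to the gauge's x and y, top 101 mm above the bench, bare from 48 mm up; this point is 80 mm above the bench. Axes as the gauge's.
- pointer (a point): Tip of the flat dark steel pointer, 5 mm wide, that sticks out from the foot of the handle over the scale bar (towards the gauge's +x), at the same y as the handle centre, 26 mm above the bench. Axes as the gauge's.
- mark (a point): The pointed nose of the marker rider: a dark steel saddle 20 mm wide with a small round screw, standing on the scale bar at the mark to be reached, 36 mm tall above the bench; its nose points to the arm. Axes as the gauge's. Pointer and nose are in line when their y in the gauge's frame is the same.
- rider (a joint): Scale reading of the marker rider in m, counted as the draw arm's: pointer and rider are in line when joint draw_arm equals it. It differs from run to run (0.06 to 0.11) and is not to be moved.
- reagent_bottle: Bystander: amber reagent bottle, 56 mm across, 120 mm tall; origin at the centre of its underside.
- beaker: Bystander: glass beaker, 64 mm across, 85 mm tall; origin at the centre of its underside.
- sample_jar: Bystander: glass sample jar with a lid, 60 mm across, 80 mm tall; origin at the centre of its underside.
- petri_dish: Bystander: white lidded petri dish, 90 mm across, 18 mm tall; origin at the centre of its underside.
- weight: Bystander: brass calibration weight, 32 mm across, 44 mm tall; origin at the centre of its underside.
- tube_rack: Bystander: white tube rack, 50 x 110 mm, 52 mm tall; origin at the centre of its underside.
- spatula: Bystander: lab spoon lying flat, 150 mm long; origin under its middle.

How it is judged:
On the way, in this order (a step that is already met when the one before it is completed fails the run):
1. the tare knob is back at its zero stop (within 0.08 rad), the arm still locked home (value of joint tare_knob below 0.08 rad and value of joint draw_arm below 0.008 m), for 0.2 s.
2. the lock button has been pressed and the draw arm has come free (more than 12 mm out) (value of joint draw_arm above 0.012 m), for 0.1 s.
At the end, for the whole second after the job is handed in: The pointer is in line with the rider's nose within 5 mm along the scale and at rest (under 10 mm/s), the fingers are holding the draw arm (contact force over 1 N), the tare knob is within 0.08 rad of its zero stop, the lock button is up again, and the rider has not been shifted by more than 6 mm (y of pointer in the frame of mark between -0.005 and 0.005 m and contact force between the fingers and draw_arm above 1 N and velocity of joint draw_arm between -0.01 and 0.01 m/s and value of joint tare_knob below 0.08 rad and distance of mark from where it was at the start of the episode below 0.006 m and value of joint lock_button below 0.003 m); the arm keeps its last pose, push and grip.
It fails at once if a bystander is pushed more than 30 mm or knocked over (distance of any of reagent_bottle, beaker, sample_jar, petri_dish, weight, tube_rack, spatula from where it was at the start of the episode above 0.03 m or angle between any of reagent_bottle, beaker, sample_jar, petri_dish, weight, tube_rack, spatula's own z axis and vertical above 0.5 rad).
It fails at once if the marker rider is shifted along the scale by more than 6 mm (distance of mark from where it was at the start of the episode above 0.006 m).
It also fails if it takes over 72 s, if anything falls off the work surface, if the arm or the gripper's body presses on something with over 40 N, if the wrist force passes 120 N, or if a joint passes its speed limit or range.

## Working session

There is one attempt and no reset: what is moved stays moved. The work goes in short steps, Python scripts to look and compute and a shell command to move; the robot and the scene stay as the last step left them, time stands still between calls to the robot, and variables do not carry over. Pictures are saved under pics/ and viewed, about 8 in all and at most 12, crops included, and the job is handed in when it is done.

```bash
ls; mkdir -p pics; cat > h.py <<'E'
import numpy as np, cv2
from plant import arm, viewer
from scipy.spatial.transform import Rotation as Rn
def grab(name,fn=None):
    f=viewer.grab_frame(name)
    if fn: cv2.imwrite('pics/'+fn,f['image'][:,:,::-1])
    return f
def ray(f,u,v):
    d=np.array([(u-f['cx'])/f['fx'],(v-f['cy'])/f['fy']]);p=d.copy()
    for _ in range(30): p=d/(1+f['k1']*(p@p))
    R=np.array(f['R']);o=-R.T@np.array(f['t']);return o,R.T@np.array([p[0],p[1],1])
def atz(f,u,v,z):
    o,d=ray(f,u,v);return o+d*(z-o[2])/d[2]
def proj(f,X):
    c=np.array(f['R'])@np.array(X)+f['t'];p=c[:2]/c[2];p=p*(1+f['k1']*(p@p))
    return p[0]*f['fx']+f['cx'],p[1]*f['fy']+f['cy']
E
python3 - <<'E'
from h import *
a=grab('scene','s1.png');b=grab('top','t1.png')
for f in(a,b): print(f['fx'],f['cx'],f['cy'],f['k1'],-np.array(f['R']).T@f['t'])
s=arm.read_state();print(s)
E
```

```text
pics
405.49916862869105 317.020623330144 199.2322030565771 -0.02702928433242362 [1.05222216 0.12503726 0.61521216]
427.3053610722735 320.42719356187337 194.7325133374273 -0.06745749565507654 [0.40574431 0.05877989 0.83205838]
{'clock': 0.1, 'joint_pos': array([-1.28859708e+00,  3.00379870e-01,  1.52150229e+00, -3.16212581e-06,
        1.32068474e+00, -6.65630443e-02]), 'joint_velocities': array([-6.66742325e-04, -1.94120931e-03, -1.78462358e-03, -9.84359684e-04,
        6.95959595e-05,  1.46313990e-03]), 'joint_torque': array([ 1.71138665e-03, -5.32650125e+01, -3.53283119e+01,  7.10358960e-02,
        2.34954699e-02, -4.19109040e-05]), 'ee_pos': array([ 0.18789714, -0.51663234,  0.16866972]), 'eef_rot': array([-3.14153091e+00,  9.72291344e-04, -1.22203323e+00]), 'force': array([-0.85159975, -0.9998099 , -0.23541778]), 'wrist_torque': array([-0.01775418,  0.00209692,  0.01323552]), 'opening': 0.9990710863269979}
```

View pics/t1.png

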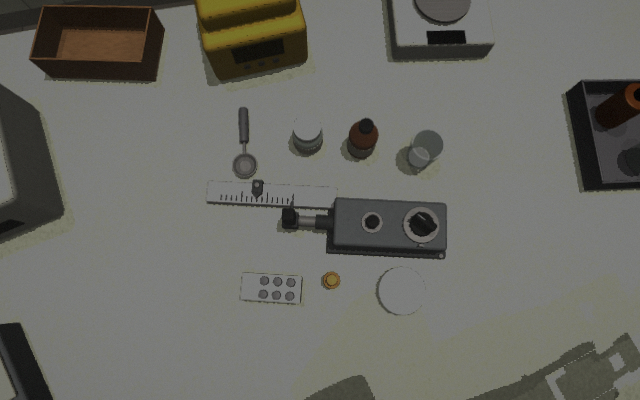

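View pics/s1.png

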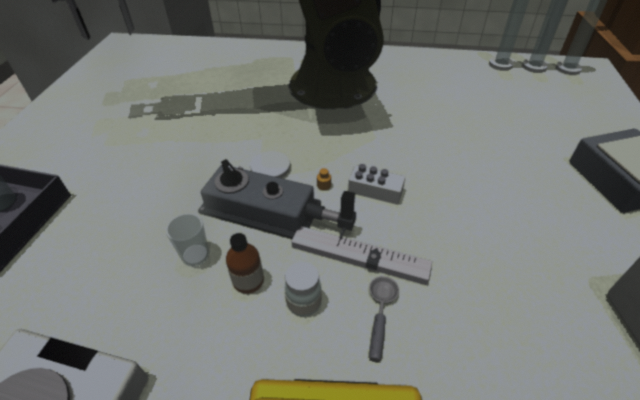

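The top view shows the gauge with its draw direction pointing image-left: knob ≈(421,225), button ≈(372,222), handle ≈(290,217), rider ≈(257,187). I'll zoom in to get precise pixels.

```bash
python3 - <<'E'
from h import *
im=cv2.imread('pics/t1.png')[165:270,195:455]
im=cv2.convertScaleAbs(im,alpha=1.5,beta=25)
cv2.imwrite('pics/t1c.png',cv2.resize(im,None,fx=3,fy=3,interpolation=cv2.INTER_CUBIC))
E
```

```text
(no output)
```

View pics/t1c.png

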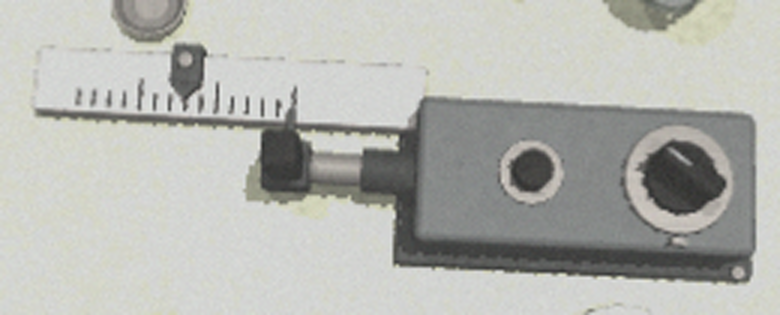

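The crop shows the button at px (372,221.7), the housing top corners, the rider nose at crop (184,104), the pointer near (291,122) and the steel block at (678,241). I'll fit the gauge pose, then rectify the knob top.

```bash
cat >> h.py <<'E'
def fp(cx,cy): return cx/3+195-1/3, cy/3+165-1/3
E
python3 - <<'E'
from h import *
from scipy.optimize import least_squares
f=grab('top')
def W(p,x,y,z):
    c,s=np.cos(p[2]),np.sin(p[2]);return [p[0]+c*x-s*y,p[1]+s*x+c*y,z]
obs=[((420,97),(.045,.04,.06)),((755,115),(.045,-.17,.06)),((750,255),(-.045,-.17,.06)),((415,243),(-.045,.04,.06)),((531,170),(0,-.03,.078))]
def r(p): return np.concatenate([np.subtract(proj(f,W(p,*m)),fp(*c)) for c,m in obs])
s=least_squares(r,[.4,0,0]);p=s.x;print(p,np.round(s.fun,1))
np.save('p.npy',p)
c,sn=np.cos(p[2]),np.sin(p[2])
def G(u,v,z):
    X=atz(f,u,v,z)-[p[0],p[1],0];return np.array([c*X[0]+sn*X[1],-sn*X[0]+c*X[1]])
print('nose z.03',G(*fp(184,104),.03)*1000,'ptr',G(*fp(291,122),.026)*1000,'tick0?',G(*fp(294,100),.02)*1000,'tick50',G(*fp(217,100),.02)*1000,'100',G(*fp(140,95),.02)*1000)
for n,m in dict(knob=(0,-.12,.097),button=(0,-.03,.078),handle=(0,.12,.08)).items(): print(n,W(p,*m))
# rectified knob top at z=.104, 0.25mm/px; image up=+x gauge, left=+y
N=480;im=f['image'][:,:,::-1]
mx=np.zeros((N,N),np.float32);my=mx.copy()
for i in range(N):
  for j in range(N):
    mx[i,j],my[i,j]=proj(f,W(p,(N/2-i)*.00015,-.12-(j-N/2)*.00015,.104))
o=cv2.convertScaleAbs(cv2.remap(np.ascontiguousarray(im),mx,my,cv2.INTER_CUBIC),alpha=2,beta=20)
cv2.circle(o,(240,240),3,(0,0,255),1);cv2.circle(o,(240,240),140,(0,255,0),1)
cv2.imwrite('pics/k1.png',o)
E
```

```text
[ 0.5197783  -0.02314356 -0.19399114] [-1.1 -0.1  0.  -0.7  2.4  1.1 -1.6 -0.2  0.3 -0.2]
nose z.03 [ 39.46033863 187.94526811] ptr [ 31.92429071 118.97078315] tick0? [ 47.73265419 118.40108821] tick50 [ 45.25715645 168.33957999] 100 [ 46.08945791 218.70926475]
knob [np.float64(0.49664509961608516), np.float64(-0.14089267782681766), 0.097]
button [np.float64(0.5139950024033277), np.float64(-0.05258083902095183), 0.078]
handle [np.float64(0.542911507048732), np.float64(0.09460555898882458), 0.08]
```

View pics/k1.png

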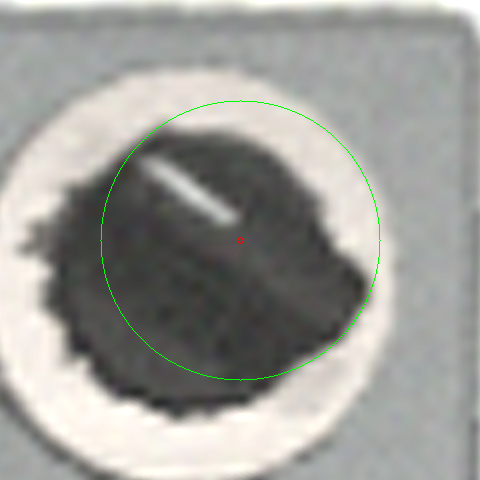

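The bar's white line points about 55° from gauge +x, towards +y, so the knob sits near 2.17 rad. It needs a turn of about 124° anticlockwise. The rider reads about 69 mm.

```bash
cat >> h.py <<'E'
def need(x,y,z,yawdeg,tilt=True):
    s=arm.read_state();R=Rn.from_euler('xyz',s['eef_rot'])
    T=Rn.from_euler('xyz',[np.pi,0,np.radians(yawdeg)])
    print('shift',np.round(R.inv().apply(np.array([x,y,z])-s['ee_pos'])/.04,3),'turn',np.round(np.degrees((R.inv()*T).as_rotvec())/4,3),
     'clk %.2f'%s['clock'],np.round(s['ee_pos'],4),np.round(np.degrees(s['eef_rot']),1),'F',np.round(s['force'],1),'op %.3f'%s['opening'],'j6 %.2f'%s['joint_pos'][5])
E
python3 - <<'E'
from h import *
need(.4966,-.1409,.15,-45.6)
E
```

```text
shift [ -6.19  -10.463   0.474] turn [-4.000e-03  1.200e-02 -6.103e+00] clk 0.15 [ 0.1879 -0.5167  0.1687] [-1.8e+02  1.0e-01 -7.0e+01] F [-0.2  0.3 -0.2] op 0.998 j6 -0.07
```

```bash
R="-.31 -.523 0 0 0 0"
python3 -m handwheel '-.31 -.523 0 0 0 0;-.31 -.523 0 0 0 0;-.31 -.523 0 0 0 0;-.31 -.523 0 0 0 0;-.31 -.523 0 0 0 0;-.31 -.523 0 0 0 0;-.31 -.523 0 0 0 0;-.31 -.523 0 0 0 0;-.31 -.523 0 0 0 0;-.31 -.523 0 0 0 0' 0.45
python3 -m handwheel '-.31 -.523 0 0 0 0;-.31 -.523 0 0 0 0;-.31 -.523 0 0 0 0;-.31 -.523 0 0 0 0;-.31 -.523 0 0 0 0;-.31 -.523 0 0 0 0;-.31 -.523 0 0 0 0;-.31 -.523 0 0 0 0;-.31 -.523 0 0 0 0;-.31 -.523 0 0 0 0'
python3 -m handwheel '0 0 0 0 0 -.87;0 0 0 0 0 -.87;0 0 0 0 0 -.87;0 0 0 0 0 -.87;0 0 0 0 0 -.87;0 0 0 0 0 -.87;0 0 0 0 0 -.87;0 0 0 0 0 0;0 0 0 0 0 0'
python3 -c "
from h import *
need(.4966,-.1409,.08,-45.6)"
```

```text
clock: 0.98
ee_pos: [0.3427, -0.3277, 0.169]
eef_rot: [3.142, 0.0, -1.222]
force: [-0.2, -0.3, -0.3]
opening: 0.551
clock: 1.82
ee_pos: [0.4969, -0.1397, 0.169]
eef_rot: [3.141, 0.0, -1.222]
force: [1.1, -0.8, 0.2]
opening: 0.548
clock: 2.57
ee_pos: [0.4963, -0.1408, 0.169]
eef_rot: [3.141, 0.0, -0.799]
force: [-0.2, 0.1, 0.2]
opening: 0.55
shift [ 0.007 -0.003  2.225] turn [ 0.002  0.004 -0.041] clk 2.57 [ 0.4963 -0.1408  0.169 ] [180.    0.  -45.8] F [-0.2  0.1  0.2] op 0.550 j6 0.45
```

```bash
python3 -m handwheel '0 0 .5 0 0 0;0 0 .5 0 0 0;0 0 .5 0 0 0;0 0 .4 0 0 0;0 0 .3 0 0 0;0 0 0 0 0 0' 
python3 -m handwheel '0 0 0 0 0 0;0 0 0 0 0 0;0 0 0 0 0 0;0 0 0 0 0 0;0 0 0 0 0 0;0 0 0 0 0 0' 1
python3 -c "
from h import *
need(.4966,-.1409,.08,78.9);print(arm.read_state()['wrist_torque'])
f=grab('top');im=f['image'][140:260,320:480,::-1]
cv2.imwrite('pics/g1.png',cv2.convertScaleAbs(cv2.resize(im,None,fx=4,fy=4,interpolation=2),alpha=1.5,beta=20))"
```

```text
clock: 3.07
ee_pos: [0.4952, -0.1404, 0.0788]
eef_rot: [3.14, 0.004, -0.799]
force: [-0.3, 0.7, 0.8]
opening: 0.546
clock: 3.57
ee_pos: [0.4965, -0.1409, 0.0815]
eef_rot: [-3.141, -0.0, -0.797]
force: [-0.4, -1.0, -0.1]
opening: 0.163
shift [ 0.002 -0.     0.037] turn [ 6.0000e-03 -8.0000e-03 -3.1141e+01] clk 3.57 [ 0.4965 -0.1409  0.0815] [-180.    -0.   -45.7] F [-0.4 -1.  -0.1] op 0.163 j6 0.45
[-0.03557857 -0.04432049 -0.02975476]
```

View pics/g1.png

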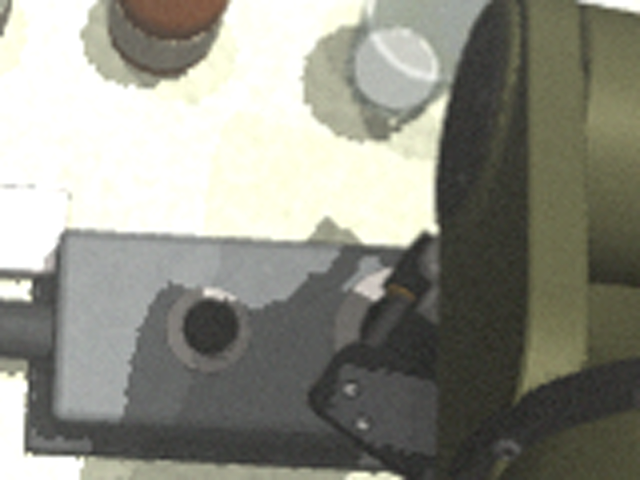

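The picture shows the fingers closed on the bar at the knob, and the opening of 15 mm fits the bar. Now I'll turn it anticlockwise, checking the torque.

```bash
for i in 1; do
python3 -m handwheel '0 0 0 0 0 -1;0 0 0 0 0 -1;0 0 0 0 0 -1;0 0 0 0 0 -1;0 0 0 0 0 -1;0 0 0 0 0 -1;0 0 0 0 0 -1;0 0 0 0 0 -1;0 0 0 0 0 -1;0 0 0 0 0 -1'
python3 -m handwheel '0 0 0 0 0 -1;0 0 0 0 0 -1;0 0 0 0 0 -1;0 0 0 0 0 -1;0 0 0 0 0 -1;0 0 0 0 0 -1;0 0 0 0 0 -1;0 0 0 0 0 -1;0 0 0 0 0 -1;0 0 0 0 0 -1'
done
python3 -m handwheel '0 0 0 0 0 -1;0 0 0 0 0 -1;0 0 0 0 0 -1;0 0 0 0 0 -1;0 0 0 0 0 -1;0 0 0 0 0 -1;0 0 0 0 0 -1;0 0 0 0 0 -1;0 0 0 0 0 0'
python3 -c "
from h import *
need(.4966,-.1409,.08,78.9);print(arm.read_state()['wrist_torque'])"
```

```text
clock: 4.45
ee_pos: [0.4964, -0.1408, 0.0812]
eef_rot: [3.142, -0.0, -0.095]
force: [1.1, 0.2, 0.3]
opening: 0.002
clock: 5.28
ee_pos: [0.4964, -0.1408, 0.0812]
eef_rot: [3.142, -0.0, 0.603]
force: [0.3, 0.1, 0.4]
opening: 0.007
clock: 6.03
ee_pos: [0.4964, -0.1408, 0.0812]
eef_rot: [3.142, -0.0, 1.161]
force: [0.6, -0.8, 0.4]
opening: 0.006
shift [-0.     0.005  0.031] turn [ 1.000e-03 -0.000e+00 -3.092e+00] clk 6.03 [ 0.4964 -0.1408  0.0812] [180.   -0.   66.5] F [ 0.6 -0.8  0.4] op 0.006 j6 -1.51
[-0.01714622 -0.11420338 -0.03937357]
```

The opening went to 0, so the fingers shut without the bar between them. I'll lift, back away and look.

```bash
python3 -c "
from h import *
f=grab('scene');im=f['image'][130:260,150:370,::-1]
a=cv2.convertScaleAbs(cv2.resize(im,None,fx=3.4,fy=3.4,interpolation=2),alpha=1.4,beta=20)
for z in(.0812,.1): print(proj(f,[.4964,-.1408,z]))
cv2.imwrite('pics/g2.png',a)"
```

```text
(np.float64(230.33626636111927), np.float64(173.1189325362708))
(np.float64(228.67084449527528), np.float64(165.91627957302126))
```

View pics/g2.png

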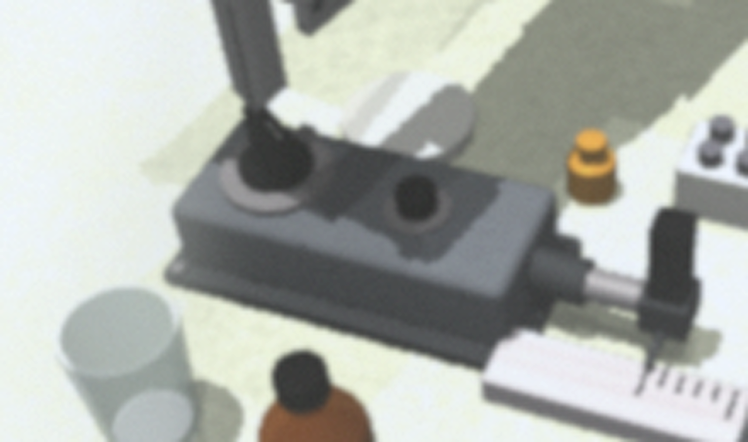

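The scene crop shows the shut fingers ending at about (258,105), behind or above the bar, and the bar is unturned. I'll check both views side by side with the projected TCP and knob.

```bash
python3 -c "
from h import *
p=np.load('p.npy')
o=[]
for n,(u,v) in dict(scene=(190,130),top=(375,185)).items():
    f=grab(n);im=f['image'][v:v+80,u:u+65,::-1]
    a=cv2.convertScaleAbs(cv2.resize(im,None,fx=6,fy=6,interpolation=2),alpha=1.9,beta=40)
    def D(X,c):
        q=np.subtract(proj(f,X),(u,v))*6+3;cv2.circle(a,tuple(int(t) for t in q),4,c,-1 if c[2] else 1)
    D([.4964,-.1408,.0812],(0,0,255));D([.4964,-.1408,.112],(0,255,255))
    b=np.array([.707,.707,0])*.021
    D(np.array([.4966,-.1409,.104])+b,(0,255,0));D(np.array([.4966,-.1409,.104])-b,(0,255,0))
    o.append(a)
    print(proj(f,[.4964,-.1408,.0812]))
cv2.imwrite('pics/g3.png',np.hstack(o))"
```

```text
(np.float64(230.33626636111927), np.float64(173.1189325362708))
(np.float64(422.412124522874), np.float64(223.3309344378315))
```

View pics/g3.png

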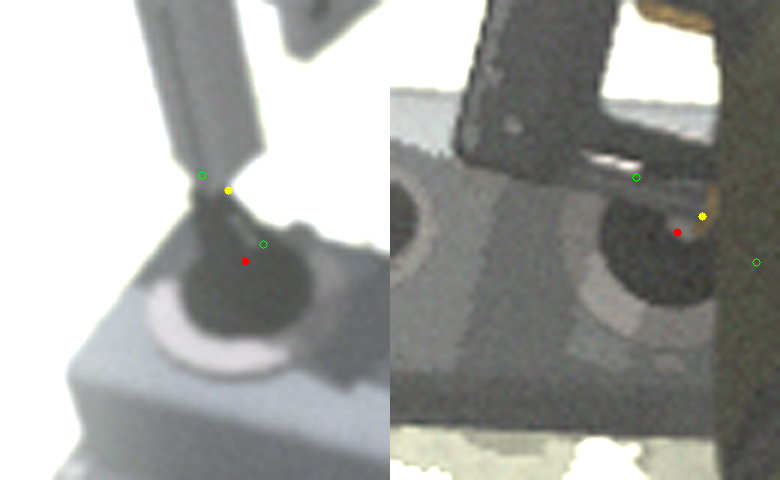

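The projected TCP and the visible fingertips disagree, and it isn't clear whether the tips are above or behind the bar. I'll lift clear and compare there.

```bash
python3 -m handwheel '0 0 -.5 0 0 0;0 0 -.5 0 0 0;0 0 -.5 0 0 0;0 0 -.5 0 0 0;0 0 0 0 0 0;0 0 0 0 0 0' -
python3 -c "
from h import *
e=arm.read_state()['ee_pos'];o=[]
for n,(u,v) in dict(scene=(180,90),top=(375,170)).items():
    f=grab(n);im=f['image'][v:v+120,u:u+90,::-1]
    a=cv2.convertScaleAbs(cv2.resize(im,None,fx=4.4,fy=4.4,interpolation=2),alpha=1.6,beta=30)
    def D(X,c):
        q=np.subtract(proj(f,X),(u,v))*4.4+2;cv2.circle(a,tuple(int(t) for t in q),3,c,-1)
    D(e,(0,0,255));D(e+[0,0,.019],(0,255,255))
    o.append(a)
cv2.imwrite('pics/g4.png',np.hstack(o))"
```

```text
clock: 6.68
ee_pos: [0.4967, -0.1409, 0.1617]
eef_rot: [3.14, -0.0, 1.156]
force: [0.3, 0.4, -0.6]
opening: 0.005
```

View pics/g4.png

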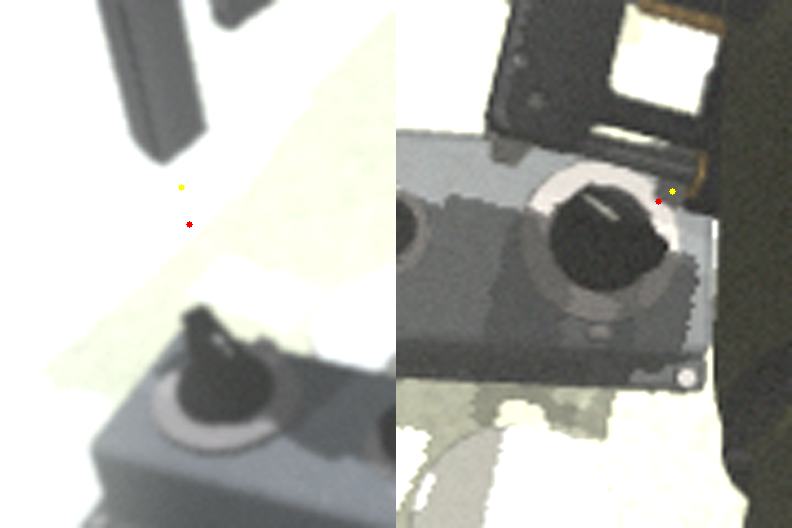

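In the scene half of the picture the visible finger ends at (165,160), above the predicted TCP at (189,224). The top half agrees better. My contrast stretch may hide pale tips, so I'll take a wide unsaturated view.

```bash
python3 -c "
from h import *
f=grab('scene');im=f['image'][20:220,120:380,::-1]
g=(255*(im/255.)**1.0).astype(np.uint8)
cv2.imwrite('pics/g5.png',cv2.resize(g,None,fx=3,fy=3,interpolation=2))
e=arm.read_state()['ee_pos'];q=proj(f,e);print((q[0]-120)*3,(q[1]-20)*3)"
```

```text
309.346615097509 363.0695266728315
```

View pics/g5.png

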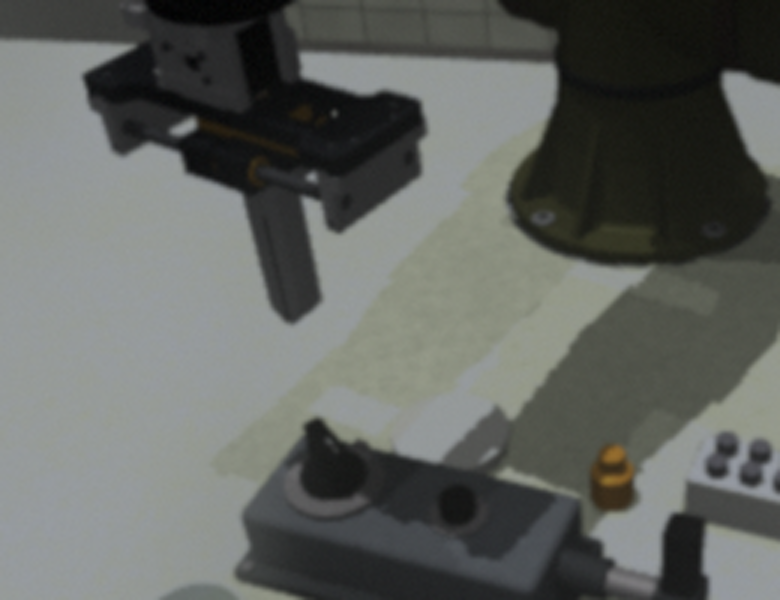

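The shut fingertip is at crop (293,318), against a projected TCP at (309,363), so the tip really is higher or offset. I'll project that scene ray into the top view for several heights.

```bash
python3 -c "
from h import *
print(arm.tcp_to_grasp)
a=grab('scene');b=grab('top')
for z in(.16,.17,.18,.19,.2):
    X=atz(a,217.5,126,z);q=proj(b,X);print(z,np.round(X,4),np.round(q,1),'in g4', (q[0]-375)*4.4+396,(q[1]-170)*4.4)
for z in (.19,): q=proj(b,[.4967,-.1409,z]);print((q[0]-375)*4.4+396,(q[1]-170)*4.4)
im=b['image'][195:225,425:455].astype(int).sum(2)//3
print('\n'.join(' '.join('%3d'%v for v in r[::1]) for r in im[:24]))"
```

```text
0.0188
0.16 [ 0.4524 -0.1658  0.16  ] [454.8 240.4] in g4 746.9251769780076 309.64352872615297
0.17 [ 0.4656 -0.1594  0.17  ] [451.1 232. ] in g4 730.6290353653807 272.5847560748983
0.18 [ 0.4788 -0.1531  0.18  ] [447.3 223.3] in g4 713.9229334120806 234.67103387977343
0.19 [ 0.4919 -0.1467  0.19  ] [443.4 214.5] in g4 696.7951064950307 195.8805232335199
0.2 [ 0.5051 -0.1403  0.2   ] [439.4 205.5] in g4 679.2335044184471 156.19105117455712
678.0122083974129 184.94371097833806
 23  23  25  22  25  23  25  22  24  23  23  30  48  55  67  81 118 128  75  33  18  16  13  13  24  21  24  20  17  23
 22  20  23  15  19  24  22  23  24  21  21  18  22  19  16  25  45  54  36  19  15  18  16  16  20  23  21  22  20  22
 22  23  21  22  23  23  22  24  23  23  22  24  21  22  20  18  22  24  22  20  17  17  18  22  22  18  19  20  20  18
 20  18  21  20  22  23  21  22  24  25  21  24  19  21  18  19  22  18  22  22  17  17  18  16  24  24  20  20  21  17
 70  36  28  20  17  19  22  19  21  22  22  22  23  18  19  19  19  22  17  17  14  19  16  17  19  19  20  18  19  18
142 137 139 121  72
[... 1560 characters left out ...]
 119 122 122  88  49  38  41  41  43  43  32  28  32  24  14  16  18  15  19  19  18  19  17  21  21
 30  31  38  50  94 120 123 124  79  42  41  43  42  43  41  31  32  27  15  18  21  17  17  17  23  16  18  21  22  18
 26  25  27  28  46  99 122 122 107  73  49  41  42  42  44  28  17  17  12  14  16  14  13  22  21  16  18  13  20  19
 20  27  27  27  30  59 109 127 124 119  94  54  41  42  43  26  16  10  16  14  14  14  13  23  24  19  21  19  17  23
 27  22  21  23  27  29  58 107 122 124 124 105  68  57  77  47  16  15  18  15  15  11  15  21  18  23  21  21  18  20
 24  23  23  21  24  27  31  60 109 124 127 124 116  92  87  68  47  40  24  12  16  13  13  18  21  16  21  17  16  18
```

The shut tips' bottom face appears at top px ≈(437,213.5). With the scene ray this gives a true tip height of ≈0.187 against a reported 0.162, so the tips sit about 25 mm higher than reported. I'll confirm by touching the flat housing top (60 mm) between knob and button.

```bash
python3 -c "
from h import *
need(.5065,-.0908,.06,78.9)"
```

```text
shift [ 1.248 -0.257  2.505] turn [-2.300e-02 -1.000e-03 -3.145e+00] clk 6.93 [ 0.496  -0.1407  0.1602] [-179.9    0.    66.3] F [ 0.2 -0.6  0.5] op 0.007 j6 -1.50
```

```bash
python3 -m handwheel '.6 -.13 0 0 0 0;.6 -.13 0 0 0 0;0 0 0 0 0 -.8;0 0 0 0 0 -.8;0 0 0 0 0 -.8;0 0 0 0 0 -.75;0 0 .6 0 0 0;0 0 .6 0 0 0;0 0 .6 0 0 0;0 0 .5 0 0 0' 
for i in 1 2 3; do python3 -m handwheel '0 0 .1 0 0 0;0 0 .1 0 0 0;0 0 0 0 0 0'; done
```

```text
clock: 7.77
ee_pos: [0.5054, -0.0925, 0.067]
eef_rot: [-3.14, -0.0, 1.378]
force: [0.1, 0.1, -0.6]
opening: 0.003
clock: 8.02
ee_pos: [0.5062, -0.0927, 0.0612]
eef_rot: [-3.141, -0.0, 1.378]
force: [-0.3, 0.4, -0.2]
opening: 0.005
clock: 8.27
ee_pos: [0.5061, -0.0926, 0.053]
eef_rot: [3.142, -0.0, 1.378]
force: [-0.8, 0.0, 0.0]
opening: 0.004
clock: 8.52
ee_pos: [0.5058, -0.0926, 0.0444]
eef_rot: [-3.141, -0.0, 1.378]
force: [0.2, -0.9, -0.1]
opening: 0.007
```

Reported z = 0.044, well below 0.060, with no contact, so the offset is real. I'll continue in smaller steps.

```bash
for i in 1 2; do python3 -m handwheel '0 0 .07 0 0 0;0 0 .07 0 0 0;0 0 0 0 0 0'; done; python3 -m handwheel '0 0 .05 0 0 0;0 0 0 0 0 0'
```

```text
clock: 8.77
ee_pos: [0.5059, -0.0926, 0.039]
eef_rot: [-3.141, -0.0, 1.378]
force: [0.4, -0.3, -0.5]
opening: 0.005
clock: 9.02
ee_pos: [0.5059, -0.0926, 0.0334]
eef_rot: [-3.141, -0.0, 1.378]
force: [-0.2, 0.7, -0.3]
opening: 0.004
clock: 9.18
ee_pos: [0.506, -0.0926, 0.0316]
eef_rot: [-3.141, -0.0, 1.378]
force: [0.5, 0.4, -0.8]
opening: 0.009
```

```bash
python3 -m handwheel '0 0 .05 0 0 0;0 0 0 0 0 0';python3 -m handwheel '0 0 .05 0 0 0;0 0 0 0 0 0'
```

```text
clock: 9.35
ee_pos: [0.506, -0.0927, 0.0297]
eef_rot: [-3.141, -0.0, 1.378]
force: [-0.1, -1.2, -0.6]
opening: 0.004
clock: 9.52
ee_pos: [0.506, -0.0927, 0.0277]
eef_rot: [-3.141, -0.0, 1.378]
force: [0.2, 0.9, -0.8]
opening: 0.003
```

```bash
python3 -m handwheel '0 0 .05 0 0 0;0 0 0 0 0 0';python3 -m handwheel '0 0 .05 0 0 0;0 0 0 0 0 0'
python3 -c "
from h import *
e=arm.read_state()['ee_pos'];o=[]
for n,(u,v) in dict(scene=(180,110),top=(345,165)).items():
    f=grab(n);im=f['image'][v:v+100,u:u+90,::-1]
    a=cv2.convertScaleAbs(cv2.resize(im,None,fx=4.4,fy=4.4,interpolation=2),alpha=1.3,beta=15)
    for h,c in((0,(0,0,255)),(.03,(0,255,255))):
        q=np.subtract(proj(f,e+[0,0,h]),(u,v))*4.4+2;cv2.circle(a,tuple(int(t) for t in q),2,c,-1)
    o.append(a)
cv2.imwrite('pics/g6.png',np.hstack(o))"
```

```text
clock: 9.68
ee_pos: [0.506, -0.0926, 0.0257]
eef_rot: [-3.141, -0.0, 1.378]
force: [0.1, -0.2, 0.5]
opening: 0.005
clock: 9.85
ee_pos: [0.5063, -0.0927, 0.024]
eef_rot: [3.141, 0.0, 1.378]
force: [0.3, 0.4, 0.6]
opening: 0.009
```

View pics/g6.png

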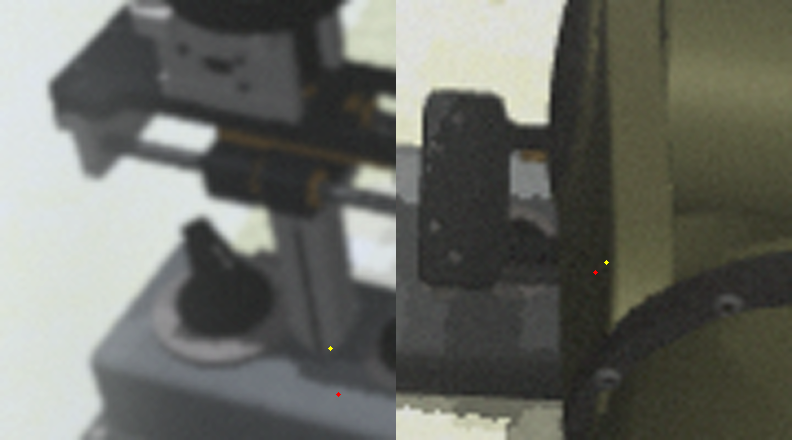

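The fingertip is just above the housing at (320,350), near the TCP+30 mm dot at (330,348). A few more small steps.

```bash
for i in 1; do python3 -m handwheel '0 0 .04 0 0 0;0 0 0 0 0 0';python3 -m handwheel '0 0 .04 0 0 0;0 0 0 0 0 0'; done
```

```text
clock: 10.12
ee_pos: [0.5064, -0.0927, 0.0239]
eef_rot: [3.141, 0.0, 1.378]
force: [-8.4, 1.9, 20.9]
opening: 0.006
clock: 10.28
ee_pos: [0.5066, -0.0928, 0.0237]
eef_rot: [3.14, 0.0, 1.378]
force: [-17.3, 3.9, 41.1]
opening: -0.001
```

Contact occurred at reported z≈0.024 on the 60 mm housing, so the true tips are ≈36 mm above the reported TCP. That also fits the image rays, with almost no lateral offset. I'll lift and regrip the knob with this correction.

```bash
python3 -m handwheel '0 0 -.3 0 0 0;0 0 -.5 0 0 0;0 0 -.6 0 0 0;0 0 -.6 0 0 0;0 0 0 0 0 1;0 0 0 0 0 1;0 0 0 0 0 1;0 0 0 0 0 1;0 0 0 0 0 1;0 0 0 0 0 1' 0.45
python3 -m handwheel '0 0 0 0 0 1;0 0 0 0 0 1;0 0 0 0 0 1;0 0 0 0 0 1;0 0 0 0 0 1;0 0 0 0 0 1;0 0 0 0 0 1;0 0 0 0 0 1;0 0 0 0 0 1;0 0 0 0 0 1'
python3 -m handwheel '0 0 0 0 0 1;0 0 0 0 0 1;0 0 0 0 0 1;0 0 0 0 0 1;0 0 0 0 0 1;0 0 0 0 0 1;0 0 0 0 0 1;0 0 0 0 0 1;0 0 0 0 0 1;0 0 0 0 0 1'
python3 -c "
from h import *
need(.4966,-.1409,.042,-45.6)"
```

```text
clock: 11.12
ee_pos: [0.5061, -0.0927, 0.1006]
eef_rot: [-3.141, 0.0, 0.955]
force: [0.5, -0.5, 0.1]
opening: 0.547
clock: 11.95
ee_pos: [0.5061, -0.0926, 0.1006]
eef_rot: [-3.141, 0.0, 0.257]
force: [0.5, 0.0, -0.1]
opening: 0.551
clock: 12.78
ee_pos: [0.5061, -0.0926, 0.1006]
eef_rot: [3.142, 0.0, -0.441]
force: [0.9, -0.1, 0.4]
opening: 0.55
shift [0.301 1.192 1.464] turn [1.000e-03 4.000e-03 5.087e+00] clk 12.78 [ 0.5061 -0.0926  0.1006] [180.    0.  -25.3] F [ 0.9 -0.1  0.4] op 0.550 j6 0.19
```

```bash
python3 -m handwheel '.15 .6 0 0 0 0;.15 .6 0 0 0 0;0 0 0 0 0 1;0 0 0 0 0 1;0 0 0 0 0 1;0 0 0 0 0 1;0 0 0 0 0 1;0 0 .5 0 0 0;0 0 .5 0 0 0;0 0 .4 0 0 0'
python3 -m handwheel '0 0 .05 0 0 0;0 0 0 0 0 0;0 0 0 0 0 0;0 0 0 0 0 0;0 0 0 0 0 0;0 0 0 0 0 0;0 0 0 0 0 0;0 0 0 0 0 0;0 0 0 0 0 0;0 0 0 0 0 0' 1
python3 -c "
from h import *
need(.4966,-.1409,.042,78.9);print(arm.read_state()['wrist_torque'])"
```

```text
clock: 13.62
ee_pos: [0.4963, -0.1411, 0.0435]
eef_rot: [3.141, 0.0, -0.786]
force: [-0.3, 0.8, 0.4]
opening: 0.551
clock: 14.45
ee_pos: [0.4976, -0.1417, 0.0435]
eef_rot: [-3.141, -0.002, -0.786]
force: [4.6, -2.7, 2.7]
opening: 0.145
shift [-0.031  0.003  0.038] turn [ 2.8000e-02 -3.3000e-02 -3.0989e+01] clk 14.45 [ 0.4976 -0.1417  0.0435] [-1.799e+02 -1.000e-01 -4.510e+01] F [ 4.6 -2.7  2.7] op 0.145 j6 0.44
[-0.60624222 -0.81407786  0.0250877 ]
```

The opening now stays at 13.6 mm, so the bar is gripped. Turning.

```bash
python3 -m handwheel '0 0 0 0 0 -1;0 0 0 0 0 -1;0 0 0 0 0 -1;0 0 0 0 0 -1;0 0 0 0 0 -1;0 0 0 0 0 -1;0 0 0 0 0 -1;0 0 0 0 0 -1;0 0 0 0 0 -1;0 0 0 0 0 -1'
python3 -m handwheel '0 0 0 0 0 -1;0 0 0 0 0 -1;0 0 0 0 0 -1;0 0 0 0 0 -1;0 0 0 0 0 -1;0 0 0 0 0 -1;0 0 0 0 0 -1;0 0 0 0 0 -1;0 0 0 0 0 -1;0 0 0 0 0 0'
python3 -m handwheel '0 0 0 0 0 -1;0 0 0 0 0 -1;0 0 0 0 0 -1;0 0 0 0 0 -1;0 0 0 0 0 -1;0 0 0 0 0 -1;0 0 0 0 0 -1;0 0 0 0 0 -1;0 0 0 0 0 -1;0 0 0 0 0 0'
python3 -c "
from h import *
need(.4966,-.1409,.042,78.9);print(arm.read_state()['wrist_torque'])"
```

```text
clock: 15.28
ee_pos: [0.4974, -0.1416, 0.0435]
eef_rot: [3.141, -0.002, -0.085]
force: [3.3, -2.6, 4.3]
opening: 0.144
clock: 16.12
ee_pos: [0.4973, -0.1417, 0.0435]
eef_rot: [3.14, -0.001, 0.544]
force: [3.0, -2.9, 5.5]
opening: 0.147
clock: 16.95
ee_pos: [0.4973, -0.1418, 0.0435]
eef_rot: [3.14, 0.0, 1.171]
force: [1.1, -3.9, 5.7]
opening: 0.148
shift [ 0.013 -0.024  0.037] turn [ 0.026  0.008 -2.949] clk 16.95 [ 0.4973 -0.1418  0.0435] [179.9   0.   67.1] F [ 1.1 -3.9  5.7] op 0.148 j6 -1.52
[-0.78069999 -0.43923887  0.04126531]
```

Still turning freely (no stop torque yet). I'll go on to the stop with slower rows.

```bash
python3 -m handwheel '0 0 0 0 0 -.75;0 0 0 0 0 -.75;0 0 0 0 0 -.75;0 0 0 0 0 -.5;0 0 0 0 0 0;0 0 0 0 0 0'
python3 -c "
from h import *
print(arm.read_state()['wrist_torque'])"
python3 -m handwheel '0 0 0 0 0 -.5;0 0 0 0 0 -.5;0 0 0 0 0 0;0 0 0 0 0 0'
python3 -c "
from h import *
need(.4966,-.1409,.042,78.9);print(arm.read_state()['wrist_torque'])"
```

```text
clock: 17.45
ee_pos: [0.4972, -0.1418, 0.0435]
eef_rot: [3.14, 0.001, 1.359]
force: [1.5, -3.6, 6.0]
opening: 0.152
[-0.82033414 -0.44091155  0.02686699]
clock: 17.78
ee_pos: [0.4973, -0.1418, 0.0435]
eef_rot: [3.14, 0.001, 1.428]
force: [2.0, -3.0, 6.1]
opening: 0.149
shift [ 0.019 -0.02   0.038] turn [0.026 0.008 0.726] clk 17.78 [ 0.4973 -0.1418  0.0435] [179.9   0.   81.8] F [ 2.  -3.   6.1] op 0.149 j6 -1.78
[-0.76402818 -0.48327068 -0.52804768]
```

```bash
python3 -m handwheel '0 0 0 0 0 -.5;0 0 0 0 0 0;0 0 0 0 0 0;0 0 0 0 0 0'
python3 -c "
from h import *
need(.4966,-.1409,.042,78.9);print(arm.read_state()['wrist_torque'])"
```

```text
clock: 18.12
ee_pos: [0.4973, -0.1417, 0.0435]
eef_rot: [3.14, 0.0, 1.462]
force: [1.5, -3.6, 6.0]
opening: 0.155
shift [ 0.019 -0.019  0.037] turn [0.025 0.006 1.217] clk 18.12 [ 0.4973 -0.1417  0.0435] [179.9   0.   83.8] F [ 1.5 -3.6  6. ] op 0.155 j6 -1.81
[-0.70926365 -0.50567234 -0.77895321]
```

Torque rises to −0.78 N m at the expected yaw, so the knob is on its stop. I'll open, lift, shut and move over the button, and save a knob check picture.

```bash
python3 -m handwheel '0 0 0 0 0 0;0 0 0 0 0 0;0 0 0 0 0 0;0 0 0 0 0 0;0 0 0 0 0 0;0 0 -.4 0 0 0;0 0 -.5 0 0 0;0 0 -.5 0 0 0;0 0 0 0 0 0' 0.5
python3 -c "
from h import *
need(.514,-.0526,.055,78.9)"
```

```text
clock: 18.87
ee_pos: [0.4982, -0.1417, 0.1022]
eef_rot: [3.137, 0.001, 1.465]
force: [0.5, 0.6, 0.3]
opening: 0.502
shift [2.258 0.152 1.177] turn [0.068 0.013 1.26 ] clk 18.87 [ 0.4982 -0.1417  0.1022] [1.797e+02 1.000e-01 8.390e+01] F [0.5 0.6 0.3] op 0.502 j6 -1.81
```

```bash
python3 -m handwheel '.56 .04 0 0 0 0;.57 .04 0 0 0 0;.57 .04 0 0 0 0;.56 .04 0 0 0 0;0 0 0 0 0 .63;0 0 0 0 0 .63;0 0 .5 0 0 0;0 0 .4 0 0 0;0 0 0 0 0 0' 1
python3 -c "
from h import *
need(.514,-.0526,.03,78.9)
p=np.load('p.npy');f=grab('top');im=f['image'][165:270,195:455,::-1]
cv2.imwrite('pics/b1.png',cv2.convertScaleAbs(cv2.resize(im,None,fx=3,fy=3,interpolation=2),alpha=1.5,beta=20))"
```

```text
clock: 19.62
ee_pos: [0.5107, -0.0516, 0.0595]
eef_rot: [-3.136, 0.0, 1.377]
force: [-0.6, 0.6, -0.2]
opening: 0.008
shift [-0.008  0.089  0.737] turn [-0.073  0.001  0.001] clk 19.62 [ 0.5107 -0.0516  0.0595] [-179.7    0.    78.9] F [-0.6  0.6 -0.2] op 0.008 j6 -1.55
```

View pics/b1.png

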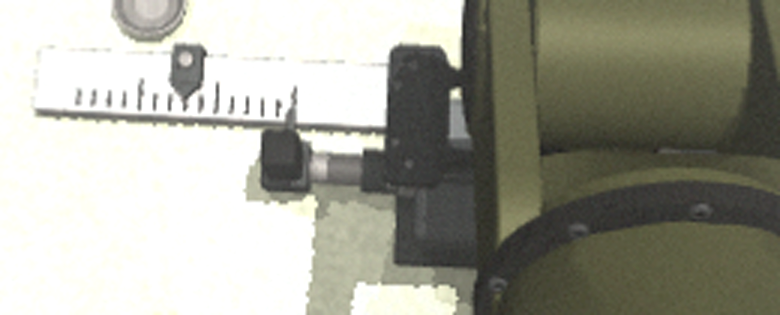

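The knob is hidden by the gripper in this picture, the arm is still home, and the rider nose is at crop (184,104). Pressing the button.

```bash
python3 -m handwheel '0 .09 .2 0 0 0;0 0 .2 0 0 0;0 0 0 0 0 0';  python3 -m handwheel '0 0 .06 0 0 0;0 0 .05 0 0 0;0 0 0 0 0 0;0 0 0 0 0 0'; python3 -m handwheel '0 0 .04 0 0 0;0 0 0 0 0 0;0 0 0 0 0 0'
```

```text
clock: 19.92
ee_pos: [0.5157, -0.0527, 0.0455]
eef_rot: [-3.14, 0.0, 1.377]
force: [-0.1, 0.3, -0.3]
opening: 0.007
clock: 20.25
ee_pos: [0.5162, -0.0527, 0.0425]
eef_rot: [3.141, -0.0, 1.377]
force: [0.1, 0.7, -0.2]
opening: 0.005
clock: 20.5
ee_pos: [0.5163, -0.0527, 0.041]
eef_rot: [3.141, -0.0, 1.377]
force: [0.9, 0.1, 0.6]
opening: 0.002
```

```bash
for i in 1; do python3 -m handwheel '0 0 .05 0 0 0;0 0 0 0 0 0;0 0 0 0 0 0'; python3 -m handwheel '0 0 .05 0 0 0;0 0 0 0 0 0;0 0 0 0 0 0';  python3 -m handwheel '0 0 .04 0 0 0;0 0 0 0 0 0;0 0 0 0 0 0'; done
python3 -c "
from h import *
f=grab('top');im=cv2.convertScaleAbs(f['image'],alpha=1)[200:235,275:340].astype(int).sum(2)//3
o=cv2.imread('pics/b1.png');b=cv2.imread('pics/t1.png')[200:235,275:340].astype(int).sum(2)//3
print(im[16,::2]);print(b[16,::2])"
```

```text
clock: 20.75
ee_pos: [0.5163, -0.0527, 0.0388]
eef_rot: [3.141, -0.0, 1.377]
force: [1.5, 0.6, 1.0]
opening: 0.006
clock: 21.0
ee_pos: [0.5163, -0.0527, 0.0368]
eef_rot: [3.141, -0.0, 1.377]
force: [1.4, 0.0, 3.9]
opening: 0.002
clock: 21.25
ee_pos: [0.5164, -0.0528, 0.0358]
eef_rot: [3.141, -0.0, 1.377]
force: [-2.0, 0.0, 12.2]
opening: 0.008
[36 39 39 39 30 31 52 92 93 91 87 90 90 92 90 80 63 64 68 70 68 34 30 30
 28 26 29 26 25 30 26 29 27]
[123 122 124  87  27  27  29  28  32  27  22  42  63  71  74  74  83  81
  87  85  90  38  35  37  32  31  33  34  33  28  55  75  72]
```

Fz is 12 N with the button bottomed, and the handle in the top view has moved about 10 px outward, so the arm is free. I'll lift and travel to the handle.

```bash
python3 -m handwheel '0 0 -.3 0 0 0;0 0 -.5 0 0 0;0 0 -.5 0 0 0;0 0 -.4 0 0 0;0 0 0 0 0 0;0 0 0 0 0 0' 0.3
python3 -c "
from h import *
need(.5478,.1191,.025,78.9)
f=grab('top');a=cv2.imread('pics/t1.png')
g=f['image'][:,:,::-1]
t=cv2.cvtColor(a[207:230,282:300],6);s=cv2.cvtColor(np.ascontiguousarray(g[200:240,255:310]),6)
r=cv2.matchTemplate(s,t,cv2.TM_CCOEFF_NORMED);_,m,_,l=cv2.minMaxLoc(r);print(m,l[0]+255-282,l[1]+200-207)
p=np.load('p.npy');c,sn=np.cos(p[2]),np.sin(p[2])
a0=atz(f,290,217,.08);a1=atz(f,290+l[0]+255-282,217+l[1]-7,.08);d=a1-a0;print('pop mm',(-sn*d[0]+c*d[1])*1000)"
```

```text
clock: 21.8
ee_pos: [0.516, -0.0527, 0.1028]
eef_rot: [3.141, -0.0, 1.377]
force: [0.6, -0.6, -0.0]
opening: 0.395
shift [ 4.368 -0.046  1.946] turn [ 0.002 -0.     0.001] clk 21.80 [ 0.516  -0.0527  0.1028] [180.   -0.   78.9] F [ 0.6 -0.6 -0. ] op 0.395 j6 -1.55
0.9191548228263855 -10 0
pop mm 17.83434148392474
```

```bash
python3 -m handwheel '.53 0 0 0 0 0;.53 0 0 0 0 0;.53 0 0 0 0 0;.53 0 0 0 0 0;.53 0 0 0 0 0;.53 0 0 0 0 0;.53 -.02 0 0 0 0;.53 -.02 0 0 0 0;0 0 0 0 0 0;0 0 0 0 0 0' 0.3
python3 -m handwheel '0 0 .4 0 0 0;0 0 .5 0 0 0;0 0 .5 0 0 0;0 0 .4 0 0 0;0 0 .14 0 0 0;0 0 0 0 0 0'
python3 -m handwheel '0 0 0 0 0 0;0 0 0 0 0 0;0 0 0 0 0 0;0 0 0 0 0 0;0 0 0 0 0 0;0 0 0 0 0 0;0 0 0 0 0 0;0 0 0 0 0 0' 1
python3 -c "
from h import *
p=np.load('p.npy');e=arm.read_state()['ee_pos'];c,s=np.cos(p[2]),np.sin(p[2]);d=e[:2]-p[:2]
print('gauge xy',c*d[0]+s*d[1],-s*d[0]+c*d[1]);need(.5478,.1191,.025,78.9)"
```

```text
clock: 22.68
ee_pos: [0.5464, 0.1145, 0.1015]
eef_rot: [-3.139, 0.001, 1.379]
force: [-0.1, 0.4, 0.5]
opening: 0.701
clock: 23.18
ee_pos: [0.5461, 0.113, 0.0239]
eef_rot: [-3.138, 0.001, 1.376]
force: [0.1, -0.0, 0.4]
opening: 0.702
clock: 23.85
ee_pos: [0.5472, 0.1141, 0.0257]
eef_rot: [3.141, -0.0, 1.377]
force: [-0.6, -0.1, 1.1]
opening: 0.233
gauge xy 0.0004808280874786866 0.13996070283737125
shift [ 0.125 -0.01   0.017] turn [ 0.002 -0.002  0.   ] clk 23.85 [0.5472 0.1141 0.0257] [180.   -0.   78.9] F [-0.6 -0.1  1.1] op 0.233 j6 -1.24
```

The opening is 21.9 mm, which matches the 22 mm post, and the reading is ≈0.020. I'll draw most of the way, then measure pointer against nose.

```bash
python3 -m handwheel '0 0 0 0 0 0;0 0 0 0 0 0;.14 0 0 0 0 0;.14 0 0 0 0 0;.14 0 0 0 0 0;.14 0 0 0 0 0;.14 0 0 0 0 0;.14 0 0 0 0 0;.14 0 0 0 0 0;.14 0 0 0 0 0'
python3 -m handwheel '0 0 0 0 0 0;0 0 0 0 0 0;0 0 0 0 0 0'
python3 -c "
from h import *
p=np.load('p.npy');e=arm.read_state()['ee_pos'];c,s=np.cos(p[2]),np.sin(p[2]);d=e[:2]-p[:2]
print('gauge xy',c*d[0]+s*d[1],-s*d[0]+c*d[1])
f=grab('top','t9.png');g=f['image'].astype(int).sum(2)//3
print(g[180:214,235:285:1][::1].tolist().__str__().replace('], [','\n'))"
```

```text
clock: 24.68
ee_pos: [0.5561, 0.1585, 0.0257]
eef_rot: [3.141, 0.0, 1.377]
force: [0.4, -3.9, 4.9]
opening: 0.231
clock: 24.93
ee_pos: [0.556, 0.1581, 0.0257]
eef_rot: [3.141, -0.0, 1.377]
force: [0.3, -2.3, 4.7]
opening: 0.231
gauge xy 0.0006085203178647566 0.18480397429075235
[[51, 50, 51, 48, 51, 51, 48, 52, 48, 47, 48, 47, 48, 46, 47, 43, 35, 32, 30, 35, 48, 50, 48, 50, 50, 51, 49, 51, 49, 51, 50, 52, 49, 32, 29, 37, 33, 27, 31, 121, 149, 150, 153, 150, 151, 148, 151, 154, 153, 154
50, 48, 50, 52, 49, 48, 49, 50, 46, 46, 48, 44, 43, 45, 48, 46, 34, 29, 28, 32, 46, 52, 51, 49, 50, 55, 51, 50, 52, 50, 48, 50, 51, 41, 24, 37, 34, 34, 27, 86, 151, 149, 147, 151, 149, 150, 151, 151, 103, 103
48, 51, 50, 48, 49, 45, 48, 46, 46, 47, 45, 43, 45, 48, 40, 45, 31, 33, 30, 24, 43, 51, 49, 50, 53, 52, 49, 49, 53, 54, 48, 52, 49, 48, 26, 31, 34, 26, 28, 77, 150, 148, 149, 149, 151, 149, 145, 102, 49, 51
50, 46, 47, 49, 45, 45, 44, 48, 45, 42, 43, 45, 43, 42, 43, 44, 34, 29, 30, 27, 38, 47, 51, 50, 51, 50, 53, 49, 50, 49, 51, 52, 52, 49, 29, 25, 32, 31, 28, 56, 147, 149, 150, 148, 149, 149, 148
[... 5308 characters left out ...]
4, 21, 26, 22, 25, 29, 23, 26, 22, 23, 26, 28, 33, 43, 58, 71, 69, 69, 62, 41, 27, 23, 31, 30, 34, 30
23, 28, 26, 27, 24, 25, 25, 26, 27, 29, 25, 24, 24, 26, 24, 24, 29, 27, 25, 23, 27, 26, 24, 26, 25, 26, 25, 24, 23, 25, 22, 22, 24, 23, 23, 24, 26, 25, 32, 44, 59, 70, 71, 47, 27, 26, 30, 27, 31, 30
26, 27, 27, 25, 27, 25, 25, 27, 25, 22, 23, 24, 25, 24, 25, 26, 23, 23, 24, 32, 38, 46, 33, 26, 22, 22, 26, 24, 25, 24, 21, 25, 23, 27, 22, 27, 23, 22, 27, 27, 34, 44, 57, 48, 39, 22, 26, 31, 32, 30
23, 23, 24, 22, 24, 23, 24, 28, 24, 21, 23, 22, 24, 22, 24, 22, 26, 23, 37, 45, 47, 51, 43, 36, 25, 27, 23, 22, 26, 27, 23, 20, 23, 22, 26, 24, 22, 23, 22, 25, 22, 25, 31, 41, 45, 25, 24, 31, 30, 29]]
```

The top view of the pointer is blocked by the arm. The TCP gives a reading of 64.8 and the target is ≈69 (pointer-to-nose from the first picture). I'll draw 4 mm more, then use the last viewing on the scene camera.

```bash
python3 -m handwheel '.05 0 0 0 0 0;.05 0 0 0 0 0;0 0 0 0 0 0;0 0 0 0 0 0;0 0 0 0 0 0'
python3 -c "
from h import *
p=np.load('p.npy');e=arm.read_state()['ee_pos'];c,s=np.cos(p[2]),np.sin(p[2]);d=e[:2]-p[:2]
print('gauge xy',c*d[0]+s*d[1],-s*d[0]+c*d[1])
f=grab('scene','s9.png');im=f['image'][:,:,::-1]
A=cv2.resize(im[205:285,320:440],None,fx=6.6,fy=6.6,interpolation=2);B=cv2.resize(im[140:215,190:340],None,fx=5.28,fy=5.28,interpolation=2)
o=np.vstack([A,B[:60*6-300]]) if 0 else A
k=cv2.resize(im[150:205,195:300],None,fx=4,fy=4,interpolation=2)
o=cv2.convertScaleAbs(np.vstack([A,np.zeros((600-A.shape[0],A.shape[1],3),np.uint8)]),alpha=1.4,beta=20) if 0 else A
o[0:0]=0
kk=cv2.resize(im[153:183,205:255],None,fx=6,fy=6,interpolation=2);out=np.zeros((590,792,3),np.uint8);out[:A.shape[0]]=A[:528];out=out
cv2.imwrite('pics/f1.png',cv2.convertScaleAbs(np.hstack([A[:, :540][:420],cv2.copyMakeBorder(kk,0,240,0,0,cv2.BORDER_CONSTANT)[:, :250]]),alpha=1.5,beta=15))"
```

```text
clock: 25.4
ee_pos: [0.5567, 0.1618, 0.0257]
eef_rot: [3.141, -0.0, 1.377]
force: [-0.2, -3.4, 5.9]
opening: 0.232
gauge xy 0.0006087852565328303 0.1886464974353453
```

View pics/f1.png

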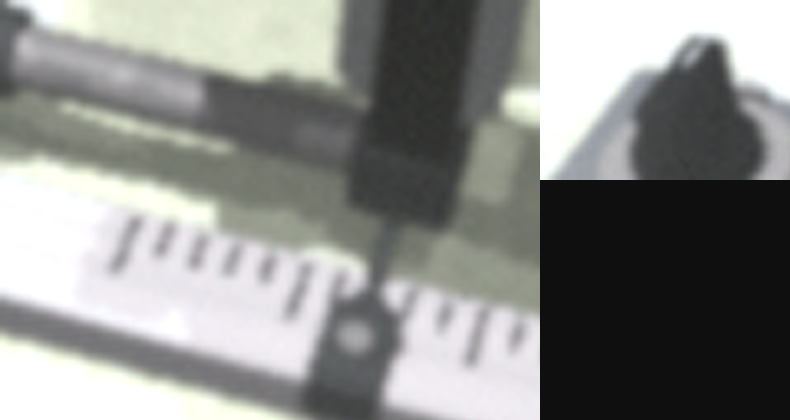

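In the last picture the pointer runs from (388,220) to (378,290) and meets the rider nose at ≈(372,287). The knob bar lies across the gauge with its line at the far (−x) end, so it is at zero. A numeric check:

```bash
python3 -c "
from h import *
p=np.load('p.npy');c,s=np.cos(p[2]),np.sin(p[2]);f=grab('scene')
def G(u,v,z):
    d=atz(f,320+u/6.6-.4,205+v/6.6-.4,z)-[p[0],p[1],0];return np.round([1000*(c*d[0]+s*d[1]),1000*(-s*d[0]+c*d[1])],1)
print('ptr',G(387,225,.026),G(383,250,.026),G(379,280,.026))
for z in(.024,.03,.036): print('nose',z,G(372,287,z))
print('screw',G(355,335,.036))
im=f['image'].astype(int).sum(2)//3;print(im[236:254,366:386])
need(*arm.read_state()['ee_pos'],78.9);print(arm.read_state()['joint_velocities'].round(3))"
```

```text
ptr [ 21.4 187.3] [ 30.3 188.4] [ 40.7 189.8]
nose 0.024 [ 42.2 188.4]
nose 0.03 [ 46.7 189. ]
nose 0.036 [ 51.3 189.6]
screw [ 68.2 189.2]
[[ 68  69  67  67  68  65  59  50  45  39  37  35  31  31  32  31  31  30
   32  31]
 [ 71  69  68  68  67  66  64  63  57  52  50  45  40  35  34  34  33  32
   32  31]
 [ 78  76  75  71  67  66  66  66  65  62  60  53  43  39  40  43  42  40
   37  35]
 [ 86  85  83  75  70  67  67  67  64  65  64  57  49  44  48  54  56  52
   50  46]
 [ 89  89  86  80  72  68  68  67  66  64  62  57  51  50  54  60  63  63
   63  62]
 [ 95  97  95  90  82  74  71  68  67  65  61  55  52  55  60  64  67  66
   69  72]
 [114 120 121 117 105  91  82  75  68  66  59  54  53  55  62  66  67  68
   70  78]
 [137 142 144 142 132 121 113  99  81  69  58  53  54  58  65  67  68  69
   73  81]
 [128 134 142 145 142 141 138 129 108  81  60  54  58  66  72  74  72  70
   74  84]
 [106 122 139 144 142 134 135 142 131  98  64  55  64  74  80  81  79  78
   81  87]
 [104 127 142 143 131 115 123 139 135 103  65  56  68  84  89  90  88  87
   86  89]
 [112 136 144 140 119 102 117 137 128  98  64  59  87 106 110 109 103  96
   94  94]
 [116 140 145 135 107 101 121 127 112  86  64  73 107 130 134 125 110 110
  112 110]
 [124 144 144 126  97  95 111 103  82  64  58  76 112 136 137 117 102 118
  133 133]
 [135 146 142 120  86  74  77  67  59  52  53  66 101 129 132 107 102 126
  140 140]
 [141 146 139 113  76  58  55  53  51  51  50  57  80 107 116 103 113 137
  145 142]
 [142 144 133 104  69  57  57  56  52  52  53  52  61  76  89  97 122 141
  144 141]
 [144 140 124  89  65  62  67  69  68  62  56  53  54  57  77 106 132 144
  147 139]]
shift [0. 0. 0.] turn [ 0.004 -0.002 -0.   ] clk 25.50 [0.5567 0.1618 0.0257] [180.   -0.   78.9] F [-0.1 -1.7  5.1] op 0.231 j6 -1.16
[-0.    -0.001  0.001 -0.     0.002 -0.001]
```

The pointer is at gauge y ≈ 188.5 mm, the nose and screw at ≈ 189 mm, the TCP at 188.6 mm, and the arm is at rest. Handing in.

```bash
python3 -c "
from plant import close_job
print(close_job())"
```

```text
the job is handed in; nothing more can be done
None
```

The job is handed in at about 25.5 s on the clock, with the gripper still holding the handle and the pointer in line with the rider's nose to about 1 mm. No verdict was reported.

- **Tare knob:** I turned it about 125° anticlockwise until the torque rose at the expected angle. The last picture shows the bar straight across the gauge with its line towards the −x side.
- **Lock button:** I pressed it to the bottom at about 12 N. The arm popped out about 18–20 mm, and I lifted off before going to the handle. I did not check the button again afterwards, and nothing touched it after that.
- **Draw arm:** I gripped the handle and drew it to a reading of about 68.6 mm.

**Last checks:** In the scene camera the pointer is at 188.5 mm and the nose at about 189 mm along the gauge; the arm position gives 188.6 mm. The grip opening was 21.7 mm on the 22 mm post, and the joints were at rest.

**What went wrong or disagreed:**
- **First knob grasp missed:** the fingers closed on nothing because the true fingertips are about 36 mm above the reported tool point. I found this from the pictures and by touching the housing top, and corrected every later move.
- **Housing touch:** it reached 41 N, through the fingertips.
- **Pop-out distance:** 17.8 mm from the image and 20 mm from the arm, against the stated 20–30 mm.
- **Top camera:** the arm blocked its view at the end, so the final alignment rests on the scene camera and the arm position.

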